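# Switch on the microscope lamp

## Robot

A 7-joint arm with a two-finger parallel gripper is mounted at the origin on the work surface. World frame = base frame: x ahead of the robot, y to its left, z up, the work surface at z = 0. Lengths are in m, angles in rad, forces in N, time in s.
With the tool pointing down it reaches from about 0.4 to 0.875 m from the base axis. Payload 4.4 kg.
Tool frame: the origin (TCP) lies at the very end of the fingers, on their centre line; the grasp point (between the pads) lies ctrl.pinch_z behind it (ctrl.pinch_z is the distance from the TCP to the grasp point, in m); z points along the fingers, y is the line along which they close (so a half turn about z gives the same grasp; the last joint's range is limited). The gripper opens to 85 mm and grips with 20 to 120 N. Pads are 22 mm wide; open, the fingers measure 114 mm over their backs; the gripper's body (76 mm by 85 mm) begins 54 mm behind the grasp point. The pads swing forward as they close: fully open they stand 13 mm farther back than shut.
Start: joints at [1.208, 0.628, 0.038, 1.517, -0.027, 0.996, -0.02], TCP at [0.19, -0.622, 0.231] pointing down, gripper open.
Joint ranges: [-3.06, 3.06], [-0.37, 2.12], [-1.25, 1.32], [0.18, 2.47], [-1.1, 4.24], [0.23, 1.98], [-2.94, 2.94]. Speed limits (rad/s): [2.57, 2.57, 3.14, 3.14, 3.14, 3.14, 3.14].

## Interface

Orientations are given as a unit quaternion [x, y, z, w].
In Python, from plant import ctrl gives the robot as it stands. Calls block until the motion is done:
- ctrl.goto(position, orientation): joint-space move of the TCP to a pose.
- ctrl.line_to(position, rot=None, vel=0.15): straight line of the TCP; rot=None keeps the orientation; vel is the mean speed in m/s.
- ctrl.goto_joints(angles): joint-space move.
- ctrl.move_gripper(opening, grasp_force=None): opening from 0.0 (shut) to 1.0 (fully open); grasp_force is the grip in N (None keeps the last); returns when the fingers have stopped.
- ctrl.wait(seconds).
- ctrl.solve_ik(position, orientation): joint angles nearest the present ones, or None.
- ctrl.snapshot(name): name is "scene" or "top"; returns the picture (480x640x3 uint8, red, green, blue); there is no depth.
- ctrl.camera_model(name): a dict with "camera_matrix" (3x3 intrinsics, pixels), "R" (3x3) and "t" (3): a world point X has camera coordinates R X + t. Camera axes: x right, y down, z forward; pixel columns grow to the right and rows downward; lengths in m; the calibration is good to about 2 mm. A picture is of the moment at which its call begins. camera_model takes no time and is no camera call.
A pose or a line that the arm cannot do raises ctrl.Unreachable and nothing moves.
- ctrl.job_done(): hands the job in; it is judged then, once.
Readings, each from a call of its own:
- ctrl.get_time(): time.
- ctrl.get_qpos(): joint angles.
- ctrl.get_dq(): joint speeds.
- ctrl.get_joint_torque(): joint torques, N m.
- ctrl.get_position(): TCP position.
- ctrl.get_tool_rot(): TCP orientation.
- ctrl.get_force(): force on the tool from outside, world axes, zero at the start.
- ctrl.get_torque(): the same for the moment, N m.
- ctrl.get_opening(): opening from 0.0 (shut) to 1.0 (fully open).
- ctrl.get_grasp_force(): force on a finger pad.
Only numpy, scipy, OpenCV 4.12 (cv2) and the standard library are available. Lean on these libraries where they do the work, as an engineer would, in place of code of your own. Each camera call takes 0.05 s, during which the arm holds its last target. There are 200 camera calls.

## Task

Switch on the microscope lamp: on the grey box that carries the round dimmer knob, flip the steel toggle lever over its click so that it leans towards the knob and stays there. Leave the switch on the other grey box, the one with vent slots and no knob, as it is.

Things in the scene. Friction and masses are not known exactly. Their poses are not given: they have to be found in the camera images.
- lamp_box: Fixed grey box 150 (x) by 80 (y) by 45 mm high; origin: centre of underside. On top, at x = +45, y = 0 mm: round black dimmer knob, 44 mm wide, top at z = 64. Toggle pivot at x = -25, y = 0, z = 50 mm, in a black bezel 56 by 36 mm; collar 18 mm wide, top at z = 52. Steel lever: 55 mm long from the pivot, 7 mm thick at foot, 14 near its end; swings in the box's x-z plane.
- lamp_toggle (a joint): Lamp lever angle. 0 = off: leans 0.4 rad to box -x, away from the knob (free end 21 mm behind the pivot, z = 101 mm). 0.4 = upright. 0.8 = on: leans 0.4 rad to +x, to the knob. Snap-over spring: pushes to the nearer end; about 5 N sideways near the free end starts it, less is needed nearer upright; past upright it snaps over by itself and stays. Starts off.
- fan_box: The other fixed grey box: same size, origin, axes, and the same toggle at the same place, but five dark vent slots across its top (x = +22 to +62 mm) instead of a knob. Not to be switched.
- fan_toggle (a joint): Lever angle of the other box's toggle, same meaning: 0 = off, leaning away from the vent slots; 0.8 = on. Starts off and must stay off.
Not all that is in view belongs to the job. Leave any red look-alike of the lamp_box alone.

How it is judged:
At the end, for the whole second after the job is handed in: The lamp box's lever rests snapped over towards the dimmer knob (joint above 0.65 rad of 0.8) and the other box's lever is still off (below 0.15 rad) (value of joint lamp_toggle above 0.65 rad and value of joint fan_toggle below 0.15 rad); the robot touches nothing.
It fails at once if the other box's switch is flipped (value of joint fan_toggle above 0.4 rad).
It also fails if it takes over 32 s, if anything falls off the work surface, if the arm or the gripper's body presses on something with over 40 N, if the wrist force passes 120 N, or if a joint passes its speed limit or range.

## Working session

There is one attempt and no reset: what is moved stays moved. The work goes in short steps, each a Python script; the robot and the scene stay as the last script left them, time stands still between calls to the robot, and variables do not carry over. Pictures are saved under pics/ and viewed, at most 10 in all, crops included, and the job is handed in when it is done.

```bash
mkdir -p pics; python3 - <<'E'
from plant import ctrl
import cv2
for n in ("scene","top"):
    cv2.imwrite(f"pics/{n}0.png",ctrl.snapshot(n)[:,:,::-1]); print(ctrl.camera_model(n))
print(ctrl.get_tool_rot(),ctrl.pinch_z,ctrl.get_time())
E
```

```text
{'camera_matrix': array([[453.48533409,   0.        , 320.21346635],
       [  0.        , 453.48533409, 239.8484366 ],
       [  0.        ,   0.        ,   1.        ]]), 'R': array([[-0.86975141,  0.49331662, -0.01308465],
       [ 0.31994899,  0.54350882, -0.77603531],
       [-0.37571949, -0.67914422, -0.63055371]]), 't': array([ 0.57888314, -0.15516032,  1.08119976])}
{'camera_matrix': array([[477.19980787,   0.        , 314.96561492],
       [  0.        , 477.19980787, 238.04684723],
       [  0.        ,   0.        ,   1.        ]]), 'R': array([[-0.00456801, -0.99992718,  0.01117008],
       [-0.99568282,  0.00351247, -0.09275446],
       [ 0.09270847, -0.01154556, -0.99562636]]), 't': array([-0.02182877,  0.67142344,  0.85616557])}
[ 9.89009789e-01  1.47847656e-01 -1.60206934e-04 -8.26336185e-04] 0.0187 0.1
```

View pics/top0.png

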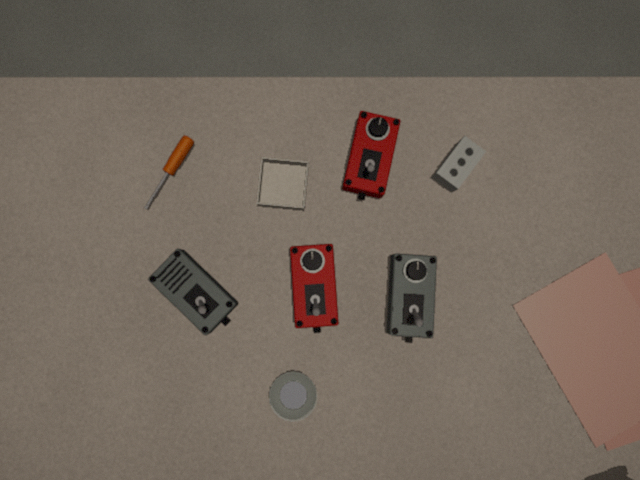

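View pics/scene0.png

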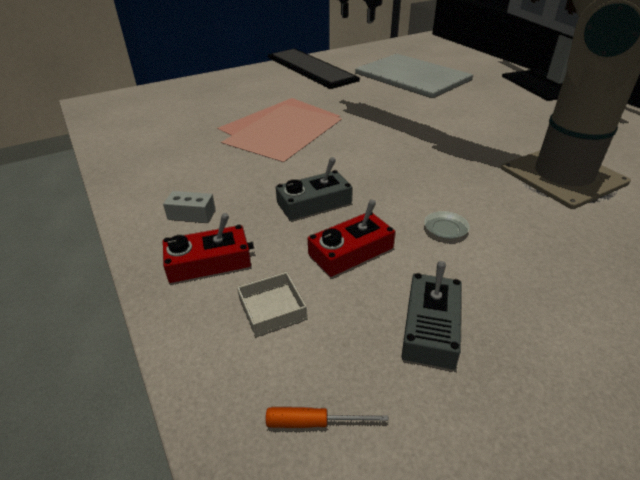

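Grey boxes in the top view:
- (412,296): round knob at (416,270), so this fits lamp_box.
- (195,290): vent slots, so this is fan_box.
- (314,287) and (371,153): red look-alikes, to be left alone.

I'll confirm with a crop.

```bash
cat > h.py <<'E'
import numpy as np
from plant import ctrl
def ray(name,uv,z):
    c=ctrl.camera_model(name);R,t=c["R"],c["t"]
    d=R.T@np.linalg.solve(c["camera_matrix"],[*uv,1]);o=-R.T@t
    return o+d*(z-o[2])/d[2]
def proj(name,X):
    c=ctrl.camera_model(name);p=c["camera_matrix"]@(c["R"]@np.asarray(X)+c["t"]);return p[:2]/p[2]
E
python3 - <<'E'
import cv2
from h import *
im=cv2.imread("pics/top0.png")[235:355,370:460]
cv2.imwrite("pics/c1.png",cv2.resize(im,None,fx=5,fy=5,interpolation=cv2.INTER_CUBIC))
k=ray("top",(416,270),.064);print(k)
E
```

```text
[ 0.61039625 -0.20417664  0.064     ]
```

View pics/c1.png

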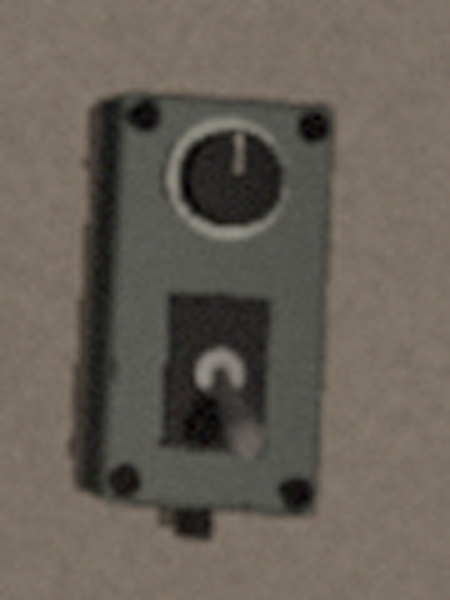

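The crop shows grey housing and a round knob at (416,271). The collar is at about (414,309) and the lever tip at about (419,323), leaning away from the knob, so this is the lamp box with its switch off. Next I'll compute its pose from the four screws and push the lever.

```bash
python3 - <<'E'
import cv2
from h import *
from scipy.spatial.transform import Rotation as Ro
f=lambda p,z:ray("top",np.array(p)/5+[370,235],z)
s=[f(p,.046) for p in((145,115),(315,126),(125,480),(297,493))]
c=np.mean(s,0); d=(s[0]+s[1]-s[2]-s[3])[:2]; yaw=np.arctan2(d[1],d[0])
u=np.array([np.cos(yaw),np.sin(yaw),0])
piv=c-.025*u
print(c,yaw,piv,"collar",f((219,372),.052),"knob",f((231,180),.064), "knob pred",c+.045*u,
 "tip",f((248,440),.10),"pred",piv-.021*u)
q=Ro.from_matrix(np.c_[u,[u[1],-u[0],0],[0,0,-1]]).as_quat()
np.savez("pose.npz",u=u,piv=piv,q=q)
P=lambda a,z:[*(piv+a*u)[:2],z]
ctrl.move_gripper(0.0)
ctrl.goto(P(-.068,.20),q)
ctrl.line_to(P(-.068,.082),vel=.1)
cv2.imwrite("pics/s1.png",ctrl.snapshot("scene")[120:280,220:430,::-1].repeat(3,0).repeat(3,1))
print(ctrl.get_position(),P(-.068,.082),ctrl.get_force(),ctrl.get_time())
E
```

```text
[ 0.56483689 -0.20365368  0.046     ] -0.07616643286522813 [ 0.53990937 -0.20175136  0.046     ] collar [ 0.54011424 -0.20118213  0.052     ] knob [ 0.60861447 -0.20449108  0.064     ] knob pred [ 0.60970642 -0.20707786  0.046     ] tip [ 0.52000293 -0.20007721  0.1       ] pred [ 0.51897025 -0.20015341  0.046     ]
[ 0.47255622 -0.19676818  0.08257318] [np.float64(0.47210651944990034), np.float64(-0.1965770485265373), 0.082] [-0.63692275  0.03286859 -0.36151892] 4.1
```

View pics/s1.png

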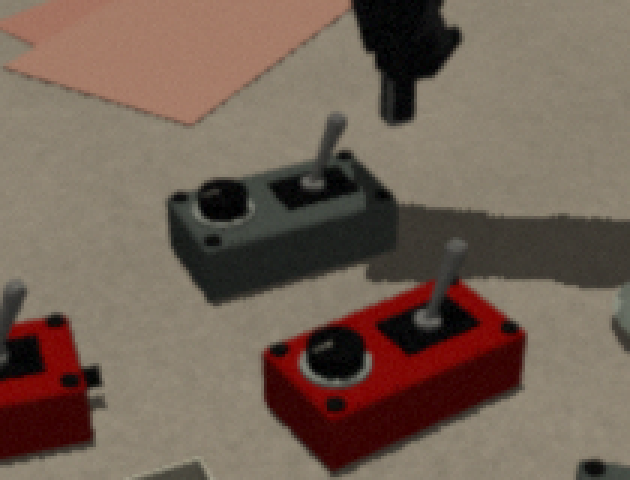

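The pose agrees with the knob, collar and lever tip to within a few mm. The picture shows the shut fingertip (crop 397,120) behind the lever's free end (335,118), lined up and clear of everything. Now I'll push.

```bash
python3 - <<'E'
import cv2
from h import *
z=np.load("pose.npz");u,piv=z["u"],z["piv"]
P=lambda a,h:[*(piv+a*u)[:2],h]
for a in (-.045,-.035,-.028,-.022,-.016,-.010):
    ctrl.line_to(P(a,.082),vel=.06)
    print(a,ctrl.get_force().round(1) if hasattr(ctrl.get_force(),'round') else ctrl.get_force())
ctrl.line_to(P(-.06,.082),vel=.1); ctrl.line_to(P(-.068,.2),vel=.15); ctrl.wait(.3)
print(ctrl.get_force(),ctrl.get_time(),"tip on",proj("scene",piv*[1,1,0]+.021*u+[0,0,.1]),"off",proj("scene",piv*[1,1,0]-.021*u+[0,0,.1]))
cv2.imwrite("pics/s2.png",ctrl.snapshot("scene")[120:380,220:480,::-1].repeat(2,0).repeat(2,1))
E
```

```text
-0.045 [-1.2 -0.6 -0.7]
-0.035 [-0.9 -0.3 -1.2]
-0.028 [-2.7  0.3  0.4]
-0.022 [-0.4  0.  -0.4]
-0.016 [-0.5  1.  -1. ]
-0.01 [ 0.9 -0.2  0.6]
[ 0.1131408  -0.54430105  0.88331919] 7.8583 tip on [315.15851638 161.26739003] off [333.19760915 156.86464725]
```

View pics/s2.png

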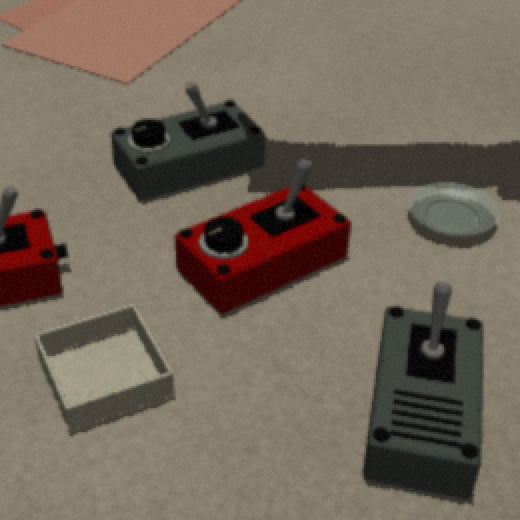

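The lamp lever's tip is at crop (192,88), which is full-frame (316,164). The predicted "on" position was (315,161), so it now leans towards the knob. The fan lever hasn't moved and the arm is clear.

```bash
python3 -c "
from plant import ctrl
print(ctrl.job_done())"
```

```text
the job is handed in; nothing more can be done
None
```

The lamp toggle is flipped to on, leaning towards the knob; the fan switch is untouched, the arm is clear, and the job was handed in at about 8 s (the hand-in returned no verdict).

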